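Fit the battery pack to the test rail and spin the starter

TASK

Set the grey battery pack on the open end of the test rail and slide it along until it is fully home against the stop and the sprung catch snaps up behind it. Then throw the isolator lever on the starter housing right over to the other side, press the push button fully down for about half a second and let it go. Leave the other parts on the cart where they are.

Things in the scene. Friction and masses are not known exactly. Their poses are not given: they have to be found in the camera images.
- pack: Battery pack to be fitted, loose: grey plastic, 100 mm long (own x), 70 wide (y), 94 high, about 0.6 kg. Origin: centre of its underside, z up. An open channel runs along x underneath: 50 mm wide inside, ceiling 16 mm above the origin, with two inward lips 6 mm thick along the bottom leaving a 34 mm slot. Both ends are alike; either may lead.
- pack_rib (a point): Centre of the top of the pack's black grip rib, 94 mm above the pack's origin. The rib is 80 mm along the pack's x, 30 mm thick in y and stands 36 mm above the pack's body (body top at 58 mm). Axes as the pack's.
- rail: Test rail bolted to the cart: grey plate 270 x 110 x 12 mm (x -142 to 128 mm) with a greased bare metal rail along its x; the pack slides to +x. Origin: underside of the plate, on the rail's centre line. Rail top at 30 mm; the pack's channel ceiling rides on it. For x -130 to 0 mm a plain web 24 mm wide; from x = 0 it flares over 25 mm to a T head 46 mm wide, 7.5 mm thick.
- rail_entry (a point): Where the pack's origin is when set on the open end of the rail, clear of the catch (x = -78 mm, 14 mm above the rail's origin): here the pack can be lowered straight down onto the plain web, 5 mm to spare each side. Axes as the rail's: pack x along rail x.
- rail_home (a point): Where the pack's origin is when fully home (x = +50 mm, 14 mm above the rail's origin), its front against the black end stop (90 mm wide, 62 mm high, face at x = +100 mm). On the way the pack's lips run under the T head, with 2 mm to spare each side and about 2 mm up or down. Axes as the rail's.
- catch (a joint): Sprung steel catch in the web top, x = -20 to -1.5 mm of the rail, ramp facing the incoming pack. Value in m: 0 = up (4 mm proud), grows as pressed down; 2 N to start, 4 N when flush. The pack's front edge rides it down with a few N of push and it stays down under the pack; with the pack home it springs up behind the pack's tail, holds it, and reads 0.
- starter: Squat grey starter housing bolted to the cart, 120 mm (x) x 190 mm (y), flat top 50 mm above the origin, a lying drum along its -x front (the drum reaches x = -87 mm). Origin: centre of its underside. At y = +55 mm on top stands the isolator switch, at y = -55 mm on a 20 mm raised boss the push button.
- isolator (a joint): Isolator lever on a black block 70 x 50 x 25 mm on the starter housing; rad, 0 = off (leaning to the housing's -x), 1.2 = on (leaning as far to +x, against its stop). Pivot axis along the housing's y, 72 mm above the housing's origin at x = 0. It stays where it is left; one or two N at the tip moves it.
- isolator_tip (a point): Centre of the round black knob (26 mm diameter) on the end of the isolator's 10 mm thick stem, 55 mm from the pivot; off: at x = -31 mm and 117 mm above the housing's origin; on: at x = +31 mm, same height.
- start_button (a joint): Push button; m, 0 = out, 0.006 = fully down. Springs back. 1.5 N to start it, 5 N to hold it fully down; moves straight down.
- start_button_top (a point): Centre of the push button's flat round top, black, 34 mm diameter in a steel collar, 92 mm above the housing's origin at x = 0, y = -55 mm of the housing.
- anode0: One of three alike dull-metal zinc anodes, a bystander: flat rounded block 90 x 45 x 20 mm with a small steel lug at each end (126 mm over the lugs, along its x). Origin: centre of its underside.
- anode1: One of three alike dull-metal zinc anodes, a bystander: flat rounded block 90 x 45 x 20 mm with a small steel lug at each end (126 mm over the lugs, along its x). Origin: centre of its underside.
- anode2: One of three alike dull-metal zinc anodes, a bystander: flat rounded block 90 x 45 x 20 mm with a small steel lug at each end (126 mm over the lugs, along its x). Origin: centre of its underside.
- puller: Steel flywheel puller, a bystander: three-armed disc 108 mm across with an upright screw and a cross bar, 71 mm high. Origin: centre of its underside.
- connector: Blue anodized fuel connector, a bystander: lying along its x, 85 mm long, 28 mm high. Origin: centre of its underside.
- bulb: Yellow plastic primer bulb fitting, a bystander: lying along its x, 110 mm long, 49 mm high. Origin: centre of its underside.
Not all that is in view belongs to the job. What is shaped like the pack but purple is not meant.

How it is judged:
By the outcome, as a careful person would: the job done as asked, in the order asked, and still so for the second after the job is handed in, with the robot touching nothing.
It also fails if it takes over 72 s, if anything falls off the work surface, if the arm or the gripper's body presses on something with over 40 N, if the wrist force passes 120 N, or if a joint passes its speed limit or range.

ROBOT

A 6-joint arm with a two-finger parallel gripper is mounted at the origin on the work surface. World frame = base frame: x ahead of the robot, y to its left, z up, the work surface at z = 0. Lengths are in mm, angles in rad, forces in N, time in s.
With the tool pointing down it reaches from about 400 to 825 mm from the base axis. Payload 7 kg.
Tool frame: the origin (TCP) lies at the very end of the fingers, on their centre line; the grasp point (between the pads) lies 19 mm behind it; z points along the fingers, y is the direction in which the jaws open and shut (so a half turn about z gives the same grasp; the last joint's range is limited). The gripper opens to 88 mm and grips with 3 to 60 N. Pads are 19 mm wide; open, the fingers measure 130 mm over their backs; the gripper's body (78 mm by 193 mm) begins 47 mm behind the grasp point.
Start: joints at [1.391, 0.359, 0.012, 0, -1.224, -0.288], TCP at [304.378, 602.453, 226.561] pointing down, gripper open.
Joint ranges: [-3.07, 3.07], [-1.43, 2.12], [-1.02, 1.25], [-3.03, 1.67], [-3.05, -0], [-3.03, 3.03]. Speed limits (rad/s): [2.39, 2.39, 3.01, 3.14, 3.14, 3.14].

INTERFACE

Orientations are given as a unit quaternion [x, y, z, w].
In Python, from plant import bot gives the robot as it stands. Calls block until the motion is done:
- bot.move_ptp(position, orientation): joint-space move of the TCP to a pose.
- bot.line_to(position, velocity=150, ori=None): straight line of the TCP; ori=None keeps the orientation; velocity is the mean speed in mm/s.
- bot.move_joints(angles): joint-space move.
- bot.move_gripper(opening, force=None): finger opening in mm; force is the grip in N (None keeps the last); returns when the fingers have stopped.
- bot.pause(seconds).
- bot.solve_ik(position, orientation): joint angles nearest the present ones, or None.
- bot.read_state(): the state.
- bot.camera(name): name is "side" or "top"; returns the picture (480x640x3 uint8, red, green, blue); there is no depth.
- bot.get_calibration(name): a dict with "fx", "fy", "cx", "cy" (pixels), "distortion" ([k1, k2, p1, p2, k3] as OpenCV has them; the pictures are not rectified), "view" (4x4, takes a point from world to camera coordinates). Camera axes: x right, y up, looking along -z (the intrinsics and any distortion apply to the point x, -y, -z); pixel columns grow to the right and rows downward; lengths in mm; the calibration is good to about 2 mm. A picture is of the moment at which its call begins. get_calibration takes no time and is no camera call.
A pose or a line that the arm cannot do raises bot.Unreachable and nothing moves.
- bot.close_job(): hands the job in, once; it reports no verdict.
The state is a dict: "t": time; "joint_pos": joint angles; "qvel": joint speeds; "tau": joint torques, N m; "tcp_pos": TCP position; "eef_rot": TCP orientation; "contact_force": force on the tool from outside, world axes, zero at the start; "moment": the same for the moment, N m; "width": finger opening in mm.
Only numpy, scipy, OpenCV 4.12 (cv2) and the standard library are available. Lean on these libraries where they do the work, as an engineer would, in place of code of your own. Each camera call takes 0.05 s, during which the arm holds its last target.

## Working session

There is one attempt and no reset: what is moved stays moved. The work goes in short steps, each a Python script; the robot and the scene stay as the last script left them, time stands still between calls to the robot, and variables do not carry over. Pictures are saved under pics/ and viewed, and the job is handed in when it is done.

```bash
ls; mkdir -p pics; python3 - <<'E'
from plant import bot
import cv2
for n in("side","top"):
    im=bot.camera(n); cv2.imwrite(f"pics/{n}0.png",im[:,:,::-1]); c=bot.get_calibration(n); print(n,c)
s=bot.read_state(); print(s['t'],s['eef_rot'],s['contact_force'],s['width'])
E
```

```text
pics
side {'fx': 454.43610945061107, 'fy': 454.43610945061107, 'cx': 318.13331164380634, 'cy': 241.2691915241547, 'distortion': array([-0.11289783,  0.        ,  0.        ,  0.        ,  0.        ]), 'view': array([[ 9.98315422e-01, -5.66157936e-02, -1.26874216e-02,
        -5.46296862e+02],
       [ 4.87081645e-02,  6.98993037e-01,  7.13467763e-01,
        -1.32404259e+02],
       [-3.15251243e-02, -7.12883852e-01,  7.00573180e-01,
        -1.07926864e+03],
       [ 0.00000000e+00,  0.00000000e+00,  0.00000000e+00,
         1.00000000e+00]])}
top {'fx': 478.513835303751, 'fy': 478.513835303751, 'cx': 319.03402262087894, 'cy': 238.81768628692643, 'distortion': array([0.00115977, 0.        , 0.        , 0.        , 0.        ]), 'view': array([[-1.02145687e-02, -9.99866223e-01, -1.27749464e-02,
         3.84149079e+01],
       [ 9.94988766e-01, -1.14338573e-02,  9.93308754e-02,
        -5.55552065e+02],
       [-9.94636541e-02, -1.16963061e-02,  9.94972451e-01,
        -1.00118535e+03],
       [ 0.00000000e+00,  0.00000000e+00,  0.00000000e+00,
         1.00000000e+00]])}
0.1 [ 9.72758454e-01 -2.31819904e-01 -8.17350637e-05  7.17638063e-04] [-0.69287762  0.27362606 -0.89370617] 87.78302055953198
```

View pics/top0.png

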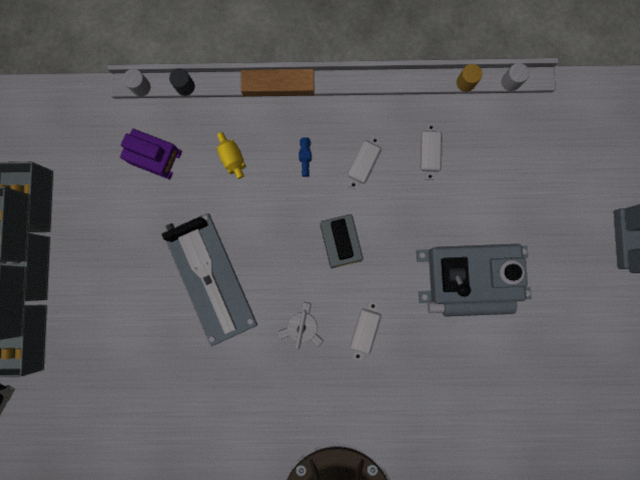

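View pics/side0.png

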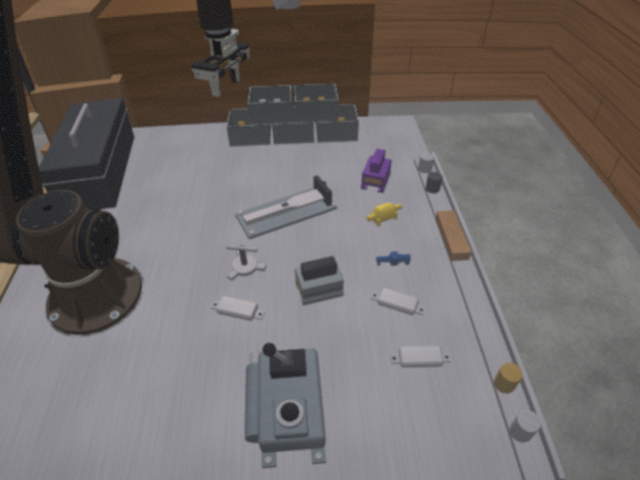

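The only pack-shaped things are the grey one at top (342,241) with a black rib and the purple one at (150,153). The task asks for grey, so (342,241) is the pack. I'll confirm that in an enlarged crop.

```bash
python3 - <<'E'
import cv2,numpy as np
t=cv2.imread("pics/top0.png")
a=cv2.resize(t[200:280,300:385],None,fx=5,fy=5,interpolation=cv2.INTER_CUBIC)[:400,:400]
b=cv2.resize(t[205:350,155:265],None,fx=4,fy=4,interpolation=cv2.INTER_CUBIC)[:580,:396]
o=np.zeros((590,800,3),np.uint8);o[:a.shape[0],:a.shape[1]]=a;o[:b.shape[0],402:402+b.shape[1]]=b
cv2.imwrite("pics/crop1.png",o)
c=cv2.resize(t[235:325,410:540],None,fx=6,fy=6,interpolation=cv2.INTER_CUBIC)
cv2.imwrite("pics/crop2.png",c)
E
```

```text
(no output)
```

View pics/crop1.png

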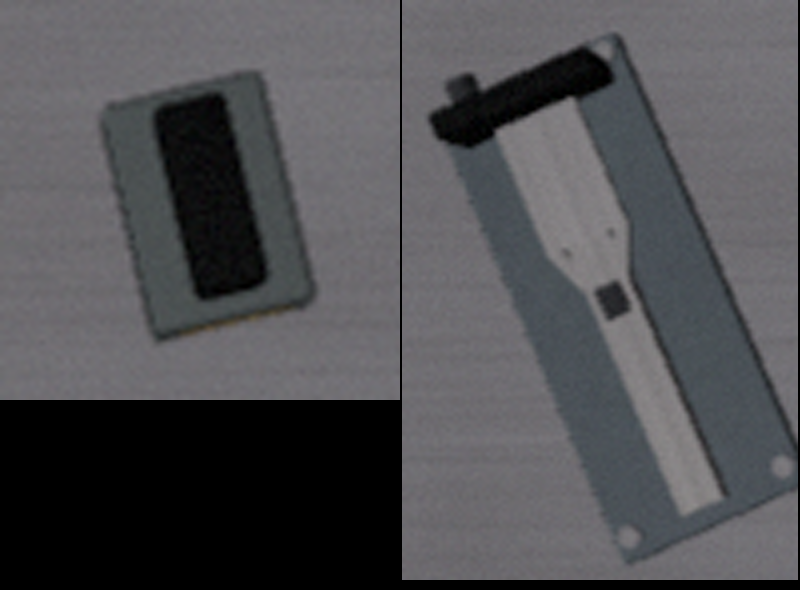

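View pics/crop2.png

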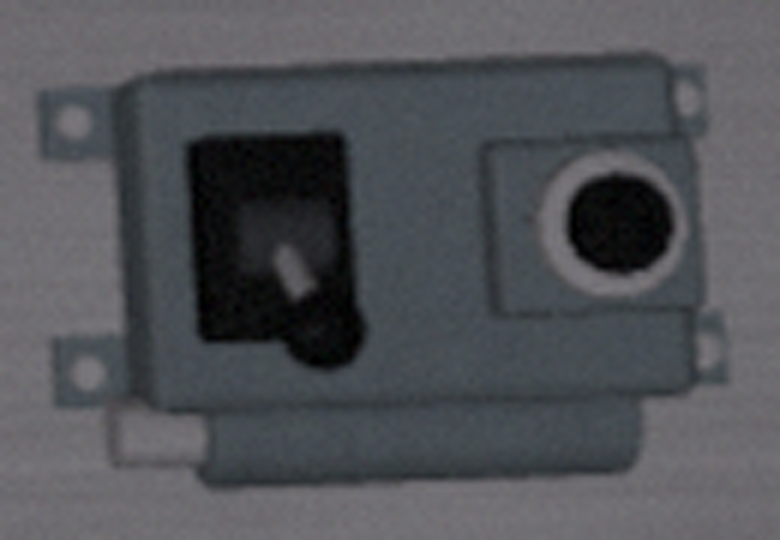

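The crop shows a grey pack with a centred black rib and an orange strip on its near end, so it is the right one. The rail's stop is at upper left, the catch is at about (210,280) and the open end is lower right. The isolator knob, at about (464,290), leans toward the drum, which means off. The button is at about (513,272).

```bash
cat > h.py <<'E'
import cv2,numpy as np
from plant import bot
def cal(n):
    c=bot.get_calibration(n);K=np.array([[c['fx'],0,c['cx']],[0,c['fy'],c['cy']],[0,0,1.]]);return K,np.array(c['distortion'],float),np.array(c['view'])
def rays(n,p):
    K,d,V=cal(n);p=np.asarray(p,float).reshape(-1,1,2);u=cv2.undistortPoints(p,K,d).reshape(-1,2)
    dc=np.c_[u[:,0],-u[:,1],-np.ones(len(u))];R=V[:3,:3];return -R.T@V[:3,3],dc@R
def onz(n,p,z):
    C,D=rays(n,p);return (C+D*((z-C[2])/D[:,2])[:,None])[:,:2]
def proj(n,P):
    K,d,V=cal(n);P=np.asarray(P,float).reshape(-1,3);q=P@V[:3,:3].T+V[:3,3];q[:,1:]*=-1
    return cv2.projectPoints(q,np.zeros(3),np.zeros(3),K,d)[0].reshape(-1,2)
def tri(p1,p2,n1="top",n2="side"):
    C1,D1=rays(n1,p1);C2,D2=rays(n2,p2);a=D1[0];b=D2[0]
    s=np.linalg.lstsq(np.c_[a,-b],C2-C1,rcond=None)[0];A=C1+s[0]*a;B=C2+s[1]*b;return (A+B)/2,np.linalg.norm(A-B)
def blob(m,seed=None,x0=0,y0=0):
    cs,_=cv2.findContours(m.astype(np.uint8),cv2.RETR_EXTERNAL,cv2.CHAIN_APPROX_NONE)
    c=max(cs,key=cv2.contourArea);return c.reshape(-1,2).astype(float)+[x0,y0],cv2.contourArea(c)
E
python3 - <<'E'
from h import *
t=cv2.imread("pics/top0.png").astype(int)
def roi(x0,x1,y0,y1): return t[y0:y1,x0:x1],x0,y0
def rect(pts,z,name):
    q=onz("top",pts,z).astype(np.float32);r=cv2.minAreaRect(q);b=cv2.boxPoints(r);print(name,np.round(r[0],1),np.round(r[1],1),round(r[2],2));print(np.round(b,1).tolist());return r
for y,x in[(241,342),(225,332),(300,230),(300,207),(230,185),(180,300),(263,505),(290,464),(279,207)]: print((x,y),t[y,x])
# rail plate
r,x0,y0=roi(155,265,205,352); m=((r[...,0]-r[...,2])>5)
c,a=blob(m,None,x0,y0);rect(c,12,"plate")
# strip
m=(r.min(2)>125).astype(np.uint8);c,a=blob(m,None,x0,y0);rect(c,30,"strip")
q=onz("top",c,30);np.save("strip.npy",q)
# rib, body
r,x0,y0=roi(310,375,205,275);m=(r.max(2)<35);c,a=blob(m,None,x0,y0);rect(c,94,"rib94");rect(c,58,"rib58")
m=((r[...,0]-r[...,2])>4)|(r.max(2)<35)
c,a=blob(cv2.morphologyEx(m.astype(np.uint8),cv2.MORPH_OPEN,np.ones((3,3))),None,x0,y0);rect(c,58,"body58")
# button
r,x0,y0=roi(495,532,255,290);m=(r.max(2)<45);c,a=blob(m,None,x0,y0);rect(c,92,"button");print(c.mean(0))
# starter
r,x0,y0=roi(425,530,238,306);m=((r[...,0]-r[...,2])>5);c,a=blob(m,None,x0,y0);rect(c,50,"starter")
E
```

```text
(342, 241) [9 9 9]
(332, 225) [15 14 13]
(230, 300) [88 82 73]
(207, 300) [89 85 78]
(185, 230) [10  8  6]
(300, 180) [117 110 115]
(505, 263) [112 108 110]
(464, 290) [11 10 10]
(207, 279) [45 42 44]
plate [473.  272.3] [270.6 112. ] 24.3
[[326.6000061035156, 267.6000061035156], [372.70001220703125, 165.5], [619.4000244140625, 276.8999938964844], [573.2999877929688, 379.0]]
strip [523.5 292.4] [94.8 42.8] 12.44
[[472.6000061035156, 303.1000061035156], [481.79998779296875, 261.29998779296875], [574.2999877929688, 281.79998779296875], [565.0999755859375, 323.5]]
rib94 [548.9 -13.7] [79.4 29.7] 13.03
[[506.8999938964844, -8.199999809265137], [513.5999755859375, -37.20000076293945], [590.9000244140625, -19.299999237060547], [584.2000122070312, 9.699999809265137]]
rib58 [552.5 -15. ] [82.4 30.9] 13.03
[[508.8999938964844, -9.199999809265137], [515.7999877929688, -39.29999923706055], [596.0999755859375, -20.700000762939453], [589.0999755859375, 9.300000190734863]]
body58 [550.1 -12.6] [95.2 68.1] 12.15
[[496.3999938964844, 10.600000381469727], [510.70001220703125, -55.900001525878906], [603.7999877929688, -35.900001525878906], [589.4000244140625, 30.700000762939453]]
button [ 478.7 -354. ] [31.7 31.9] 87.21
[[462.0, -369.0], [493.8999938964844, -370.6000061035156], [495.5, -338.8999938964844], [463.6000061035156, -337.3999938964844]]
[512.63043478 271.93478261]
starter [ 475.8 -294.7] [216.3 126.5] 89.45
[[411.5, -402.20001220703125], [538.0, -403.5], [540.0, -187.10000610351562], [413.6000061035156, -185.89999389648438]]
```

```bash
python3 - <<'E'
from h import *
t=cv2.cvtColor(cv2.imread("pics/top0.png"),cv2.COLOR_BGR2GRAY).astype(np.float32)
s=cv2.cvtColor(cv2.imread("pics/side0.png"),cv2.COLOR_BGR2GRAY).astype(np.float32)
O=np.array([479.4,275.2]);a=np.radians(24.3);ex=np.array([np.cos(a),np.sin(a)]);ey=np.array([-ex[1],ex[0]])
v=np.arange(-40,40.1,.5)
for n,im in(("top",t),("side",s)):
  L=[]
  for x in [-120,-110,-100,-90,-80,-70,-60,-50,-40,-30,35,45,55,65,75]:
    P=np.c_[O+x*ex+v[:,None]*ey,np.full(len(v),30)]
    p=proj(n,P).astype(np.float32)
    g=cv2.remap(im,p[:,0].reshape(1,-1),p[:,1].reshape(1,-1),cv2.INTER_LINEAR)[0]
    c=len(v)//2;th=105 if n=="top" else (g[c-8:c+8].mean()+g[:20].mean())/2
    d=np.gradient(cv2.GaussianBlur(g.reshape(1,-1),(0,0),2)[0])
    lo=v[np.argmax(d[:c])];hi=v[c+np.argmin(d[c:])];print(n,x,lo,hi,(lo+hi)/2,hi-lo)
    L.append((x,(lo+hi)/2))
  L=np.array(L);print(np.polyfit(L[:,0],L[:,1],1))
E
```

```text
top -120 -11.5 13.0 0.75 24.5
top -110 -11.5 12.5 0.5 24.0
top -100 -11.5 13.5 1.0 25.0
top -90 -11.0 13.0 1.0 24.0
top -80 -11.5 12.5 0.5 24.0
top -70 -11.0 13.0 1.0 24.0
top -60 -11.5 12.5 0.5 24.0
top -50 -12.0 12.5 0.25 24.5
top -40 -11.5 12.5 0.5 24.0
top -30 -11.5 12.0 0.25 23.5
top 35 -22.5 23.0 0.25 45.5
top 45 -23.5 23.0 -0.25 46.5
top 55 -22.5 23.0 0.25 45.5
top 65 -23.0 22.5 -0.25 45.5
top 75 -23.0 22.0 -0.5 45.0
[-0.00572427  0.2020648 ]
side -120 -10.0 14.5 2.25 24.5
side -110 -11.0 14.5 1.75 25.5
side -100 -11.5 15.0 1.75 26.5
side -90 -11.0 16.0 2.5 27.0
side -80 -11.5 15.0 1.75 26.5
side -70 -10.0 15.0 2.5 25.0
side -60 -10.5 15.0 2.25 25.5
side -50 -11.0 14.5 1.75 25.5
side -40 -11.0 13.5 1.25 24.5
side -30 -11.0 14.5 1.75 25.5
side 35 -22.0 24.5 1.25 46.5
side 45 -22.5 23.5 0.5 46.0
side 55 -22.0 26.0 2.0 48.0
side 65 -23.5 23.0 -0.25 46.5
side 75 -22.0 23.0 0.5 45.0
[-0.00855146  1.29587039]
```

```bash
python3 - <<'E'
from h import *
t=cv2.imread("pics/top0.png");s=cv2.imread("pics/side0.png")
for nm,im,(x0,x1,y0,y1) in (("top",t,(455,475,280,300)),("side",s,(258,282,340,360))):
    m=im[y0:y1,x0:x1].max(2)<40; print(nm,''.join('\n'+''.join('#' if v else '.' for v in r) for r in m))
m=s[400:425,275:305].max(2)<45;c,_=blob(m,None,275,400);(ctr,sz,an)=cv2.fitEllipse(c.astype(np.float32));print("btn side",ctr,sz)
print(tri([512.6,271.9],[ctr]) , onz("side",[ctr],92))
s0=s.astype(int);r=s0[250:285,295:345];m=r.max(2)<40;c,_=blob(m,None,295,250);print("rib side",c.min(0),c.max(0))
print("rib proj side",proj("side",[[549,-13.7,94],[549+39,-13.7+9,94],[549-39,-13.7-9,94]]))
E
```

```text
top 
#......#######......
##......######......
##......######......
###....#######......
###...########......
##############......
###############.....
###############.....
################....
################....
################....
################....
...############.....
...############.....
....##########......
.....########.......
.........#..........
....................
....................
....................
side 
........................
........................
........................
........................
........................
........................
........................
........................
........................
........................
........................
........................
........................
........................
........................
........................
........................
........................
........................
........................
btn side (289.71331787109375, 415.89471435546875) (5.873824596405029, 11.762002944946289)
(array([ 478.51320802, -359.85139786,   75.0815707 ]), np.float64(1.6567112780356625)) [[ 478.57107629 -367.58188657]]Traceback (most recent call last):
  File "<stdin>", line 7, in <module>
  File "h.py", line 18, in blob
    c=max(cs,key=cv2.contourArea);return c.reshape(-1,2).astype(float)+[x0,y0],cv2.contourArea(c)
ValueError: max() iterable argument is empty
```

```bash
python3 - <<'E'
from h import *
s=cv2.imread("pics/side0.png")
a=cv2.resize(s[335:455,240:330],None,fx=5,fy=5,interpolation=cv2.INTER_CUBIC)
b=cv2.resize(s[250:305,285:350],None,fx=5,fy=5,interpolation=cv2.INTER_CUBIC)
o=np.zeros((600,800,3),np.uint8);o[:600,:450]=a;o[:275,460:785]=b;cv2.imwrite("pics/crop3.png",o)
k=onz("top",[[464,289.6]],117)[0];b=onz("top",[[512.6,271.9]],92)[0];d=k-b
print(k,b,d,np.linalg.norm(d), np.degrees(np.arctan2(d[1],d[0])-np.arctan2(110,-31)))
print(proj("side",[[*k,117],[*b,92],[549,-13.7,94],[549+39,-13.7+9,94],[549-39,-13.7-9,94]]))
E
```

```text
[ 445.0481449 -248.1989363] [ 478.89154737 -353.18709975] [-33.84340247 104.98816346] 110.30816087945882 2.1281562339126405
[[269.80804541 349.74214768]
 [289.7593368  408.07409241]
 [318.73909601 262.70633172]
 [335.70484314 258.92776051]
 [301.51990168 266.53405602]]
```

View pics/crop3.png

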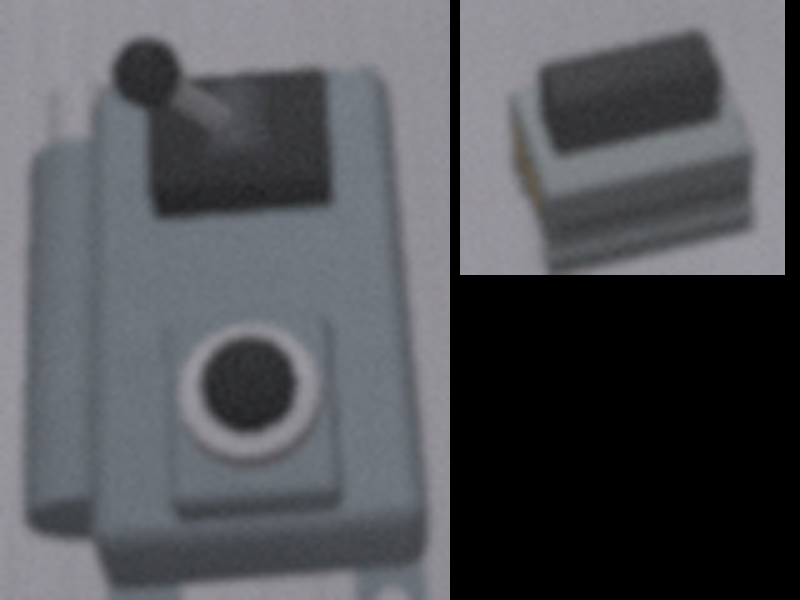

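```bash
cat >> h.py <<'E'
def q(deg): a=np.radians(deg)/2; return [float(np.cos(a)),float(np.sin(a)),0.,0.]
RY=23.95;O=np.array([479.2,275.6]);_a=np.radians(RY);EX=np.array([np.cos(_a),np.sin(_a)]);EY=np.array([-EX[1],EX[0]])
def rail(x,y=0,z=0): p=O+x*EX+y*EY;return [float(p[0]),float(p[1]),float(z)]
def st(l=""):
    s=bot.read_state();print(l,"t%.2f"%s['t'],np.round(s['tcp_pos'],1),"F",np.round(s['contact_force'],1),"w%.1f"%s['width']);return s
def snap(n,f,box=None,k=1):
    im=bot.camera(n)[:,:,::-1]
    if box: x0,x1,y0,y1=box;im=cv2.resize(im[y0:y1,x0:x1],None,fx=k,fy=k,interpolation=cv2.INTER_CUBIC)
    cv2.imwrite(f"pics/{f}.png",im)
E
python3 - <<'E'
from h import *
bot.move_ptp([549,-13.7,150],q(12.8));st()
bot.line_to([549,-13.7,66],120);st("down")
bot.move_gripper(20,30);st("grip")
bot.line_to([549,-13.7,180],150);st("up")
snap("side","side1");snap("top","top1")
E
```

```text
t2.48 [549.3 -13.1 150.1] F [0.8 0.2 0.3] w87.7
down t3.33 [549.5 -13.5  66.5] F [-0.3 -0.3  0.3] w87.5
grip t4.28 [549. -14.  66.] F [ 0.9 -3.   0.7] w29.6
up t5.18 [547.9 -13.7 178.6] F [-0.1  0.3 -7.1] w30.2
```

View pics/side1.png

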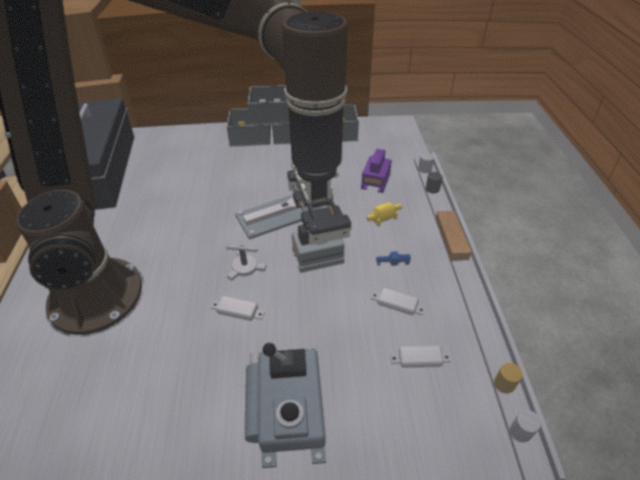

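The side view shows the pack gripped level at about (320,245), with the wrist reading -7 N. Next I set it on the rail entry.

```bash
python3 - <<'E'
from h import *
bot.line_to(rail(-79,0,180),200,q(RY));bot.pause(.3);st("above")
bot.line_to(rail(-79,0,100),120);st("100")
for z in(90,86,84,82,81,80,79):
    bot.line_to(rail(-79,0,z),30);s=st(z)
    if s['contact_force'][2]>0: break
snap("side","side2",(215,345,150,250),6);snap("top","top2",(140,290,200,350),4)
E
```

```text
above t7.20 [407.2 243.2 180. ] F [ 0.4 -1.2 -6.6] w29.8
100 t8.02 [407.5 244.  100.6] F [ 0.8  0.1 -5.6] w29.8
90 t8.50 [407.  243.5  89.9] F [ 0.6  0.4 -6.4] w29.8
86 t8.78 [406.9 243.4  85.8] F [-0.1  1.1 -5.8] w30.3
84 t9.03 [407.  243.5  83.9] F [ 0.4  0.  -6.6] w29.5
82 t9.28 [406.9 243.4  81.9] F [-0.5 -0.9 -6.3] w29.8
81 t9.53 [407.  243.5  80.9] F [-1.1  0.1 -6.2] w29.8
80 t9.78 [407.  243.5  79.9] F [-0.6  0.2 -7.3] w29.9
79 t10.03 [407.2 243.5  79.7] F [-3.5 -2.3  6.9] w29.9
```

View pics/side2.png

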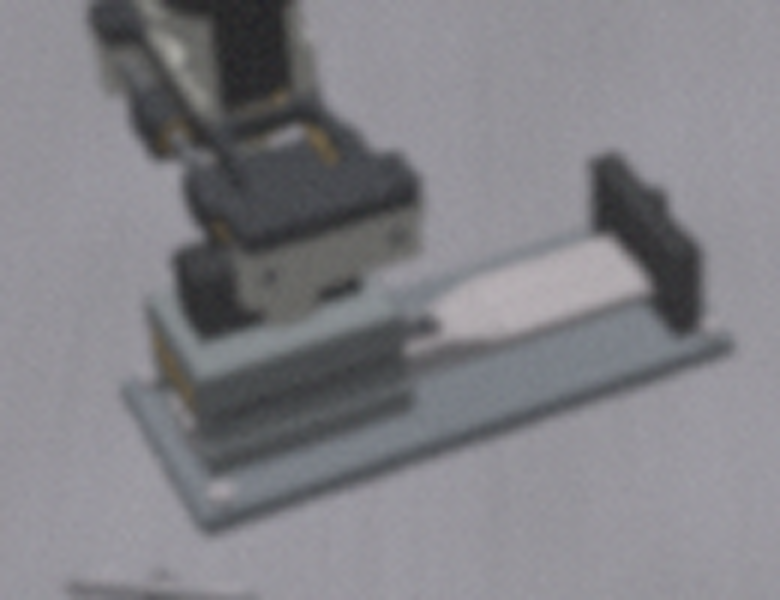

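View pics/top2.png

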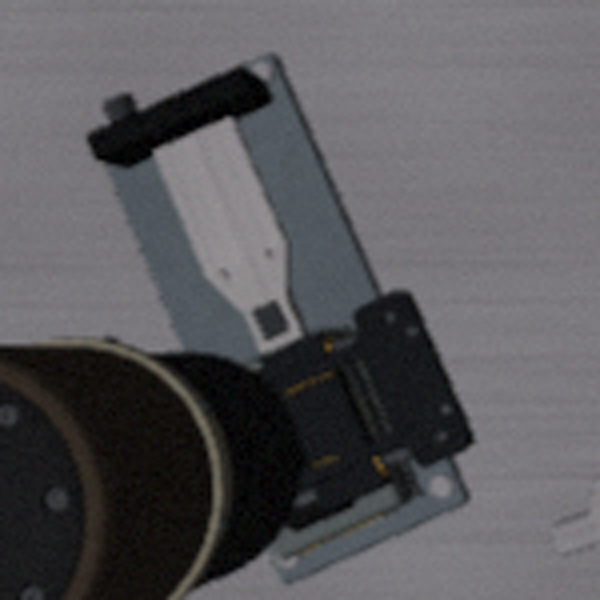

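The pack is seated on the web at the expected height, with the catch still visible ahead of its front. I'll release so it settles, regrip lightly and slide it in steps, watching the force.

```bash
python3 - <<'E'
from h import *
bot.move_gripper(45);st("open")
bot.line_to(rail(-79,0,80),30)
bot.move_gripper(20,20);st("regrip")
s0=None
for x in list(range(-69,-20,10))+list(range(-24,46,5)):
    bot.line_to(rail(x,0,80),50);s=st(x);f=s['contact_force'][:2]
    print("   along %.1f lat %.1f"%(f@EX,f@EY))
    if abs(f@EX)>25 or abs(f@EY)>20 or abs(s['contact_force'][2])>30: print("STOP");break
E
```

```text
open t10.67 [407.1 243.6  79. ] F [-0.5  0.7  0.5] w44.7
regrip t11.32 [407.  243.5  80. ] F [-0.5  0.   0.1] w29.6
-69 t11.68 [416.7 247.9  80. ] F [ 1.9  1.2 -1.1] w29.8
   along 2.2 lat 0.3
-59 t12.03 [425.5 251.7  80. ] F [ 1.6 -0.8  0.9] w30.1
   along 1.1 lat -1.4
-49 t12.38 [434.8 256.   80. ] F [ 1.9 -0.3  0.3] w30.0
   along 1.6 lat -1.0
-39 t12.72 [444.  260.1  80. ] F [ 0.9  0.5 -0.3] w29.9
   along 1.0 lat 0.1
-29 t13.07 [453.1 264.1  80. ] F [1.1 0.5 0.1] w29.7
   along 1.2 lat -0.0
-24 t13.32 [457.5 265.9  80. ] F [ 1.9 -0.4 -0.1] w29.7
   along 1.6 lat -1.2
-19 t13.57 [462.  268.   79.9] F [ 1.5  0.2 -0.4] w29.6
   along 1.5 lat -0.4
-14 t13.82 [466.7 270.1  80. ] F [ 0.6 -0.4 -1.2] w29.7
   along 0.4 lat -0.6
-9 t14.07 [471.3 272.1  80. ] F [ 0.9 -1.2 -1. ] w30.0
   along 0.4 lat -1.5
-4 t14.32 [475.8 274.2  80. ] F [ 1.1 -0.2 -1.2] w30.5
   along 0.9 lat -0.6
1 t14.57 [480.4 276.2  79.9] F [ 0.8 -0.1 -1.4] w29.6
   along 0.6 lat -0.4
6 t14.82 [484.9 278.2  80. ] F [ 0.8 -0.2 -1.4] w29.8
   along 0.7 lat -0.5
11 t15.07 [489.5 280.2  80. ] F [ 1.   0.8 -0.5] w29.9
   along 1.2 lat 0.3
16 t15.32 [494.1 282.3  80. ] F [ 1.8 -0.6 -1.5] w30.0
   along 1.4 lat -1.2
21 t15.57 [498.6 284.3  80. ] F [ 0.8 -0.8 -1.2] w29.7
   along 0.4 lat -1.0
26 t15.82 [503.2 286.3  80. ] F [ 2.  -0.1 -1.1] w29.7
   along 1.8 lat -0.9
31 t16.07 [507.8 288.3  80. ] F [-0.1 -0.4  0.6] w30.0
   along -0.3 lat -0.3
36 t16.32 [512.3 290.4  80. ] F [ 0.8 -0.9 -1.1] w30.2
   along 0.3 lat -1.1
41 t16.57 [516.9 292.4  80. ] F [ 0.4  0.2 -0.8] w29.8
   along 0.4 lat -0.0
```

```bash
python3 - <<'E'
from h import *
for x in np.arange(43,62,1.5):
    bot.line_to(rail(x,0,80),30);s=st(x);f=s['contact_force'][:2]
    print("   along %.1f lat %.1f"%(f@EX,f@EY))
    if abs(f@EX)>15: print("STOP");break
snap("side","side3",(215,345,150,250),6);snap("top","top3",(140,290,200,350),4)
E
```

```text
43.0 t16.82 [518.4 292.9  80. ] F [-1.4 -1.1  1.6] w29.4
   along -1.7 lat -0.5
44.5 t17.07 [519.8 293.6  80. ] F [-2.3 -0.5  2.5] w29.5
   along -2.3 lat 0.4
46.0 t17.32 [521.4 294.4  80. ] F [-1.7 -1.3  2. ] w30.2
   along -2.1 lat -0.5
47.5 t17.57 [522.8 295.   80. ] F [-1.3 -1.2  1.3] w29.9
   along -1.7 lat -0.6
49.0 t17.82 [524.2 295.6  80. ] F [-1.7 -0.2  0.7] w29.5
   along -1.6 lat 0.5
50.5 t18.07 [524.7 295.8  80. ] F [-5.4 -2.1  4.6] w29.5
   along -5.8 lat 0.2
52.0 t18.32 [524.8 295.9  80. ] F [-11.8  -2.1   9.6] w29.9
   along -11.6 lat 2.9
53.5 t18.57 [525.  296.   79.9] F [-16.4  -2.1  13.6] w29.5
   along -15.9 lat 4.7
STOP
```

View pics/side3.png

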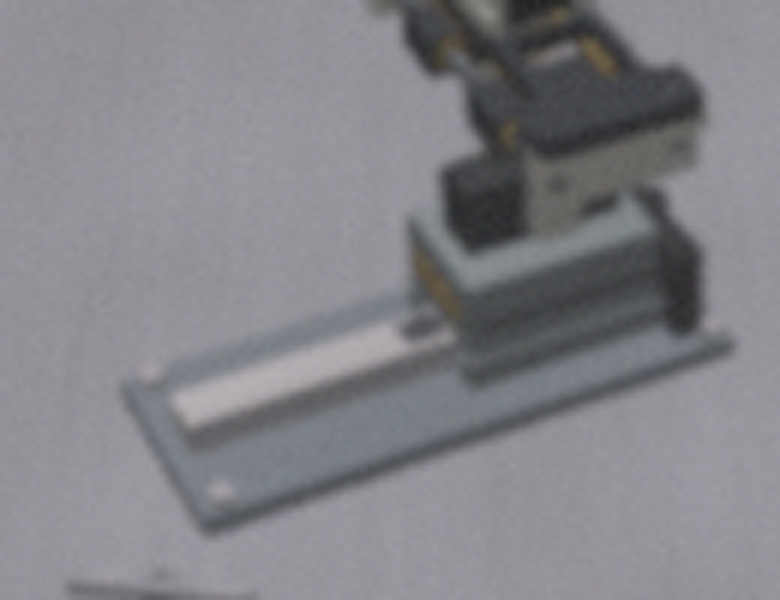

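View pics/top3.png

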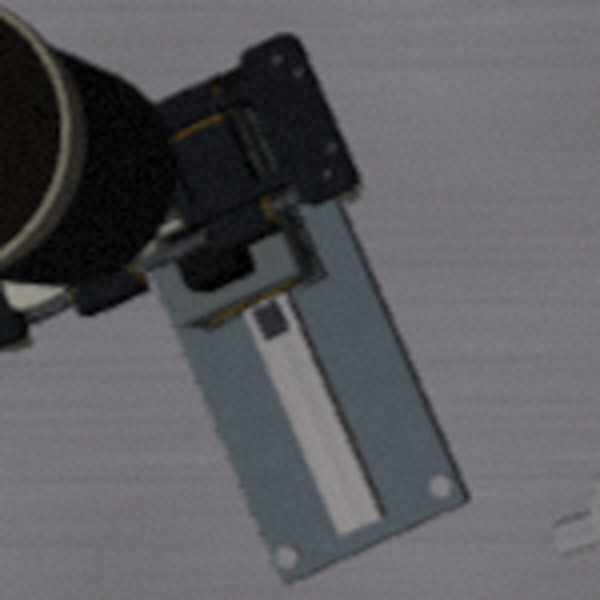

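Contact at x≈+50 matches home, and the whole catch shows behind the tail at about (207,280) in the top picture. A gentle pull back will test that it has latched, then I'll reseat the pack and release.

```bash
python3 - <<'E'
from h import *
for x in (50,48,46,44.5):
    bot.line_to(rail(x,0,80),30);s=st(x);f=s['contact_force'][:2];print("   along %.1f"%(f@EX))
    if f@EX>8: print("latched");break
for x in (49,51,52.5):
    bot.line_to(rail(x,0,80),30);s=st(x);f=s['contact_force'][:2];print("   along %.1f"%(f@EX))
    if f@EX<-8: break
bot.line_to(rail(50.3,0,80),20);st("relax")
bot.move_gripper(60);st("open")
bot.line_to(rail(50,0,190),200);st("up")
b=[478.8,-355]
bot.line_to([430,-150,210],250,q(2.3-0));st("mid")
snap("side","side4",(215,345,150,250),6);snap("top","top4",(140,290,200,350),4)
E
```

```text
50 t18.94 [524.8 296.   79.9] F [-2.5 -0.5  1.5] w30.1
   along -2.5
48 t19.19 [523.6 295.5  80. ] F [ 1.8  0.2 -1.1] w29.7
   along 1.7
46 t19.44 [522.7 295.2  80.5] F [ 6.7  1.7 -4.1] w29.9
   along 6.8
44.5 t19.69 [522.  295.   80.9] F [ 7.3  1.5 -2.6] w29.9
   along 7.3
49 t19.99 [523.9 295.3  79.9] F [0.7 0.6 1.3] w29.8
   along 0.9
51 t20.24 [525.  295.7  79.9] F [-4.6 -2.4  4. ] w29.9
   along -5.2
52.5 t20.49 [525.  295.6  79.9] F [-11.1  -3.    8.6] w30.0
   along -11.4
relax t20.75 [524.9 295.8  79.9] F [-2.7 -0.9  2.8] w30.0
open t21.48 [525.2 296.   80. ] F [ 0.6  0.2 -0.1] w59.9
up t22.18 [524.5 295.7 189.7] F [-0.3  0.2 -0.6] w59.7
mid t24.15 [ 430.  -149.6  210. ] F [-0.4  0.2  0.4] w59.7
```

View pics/side4.png

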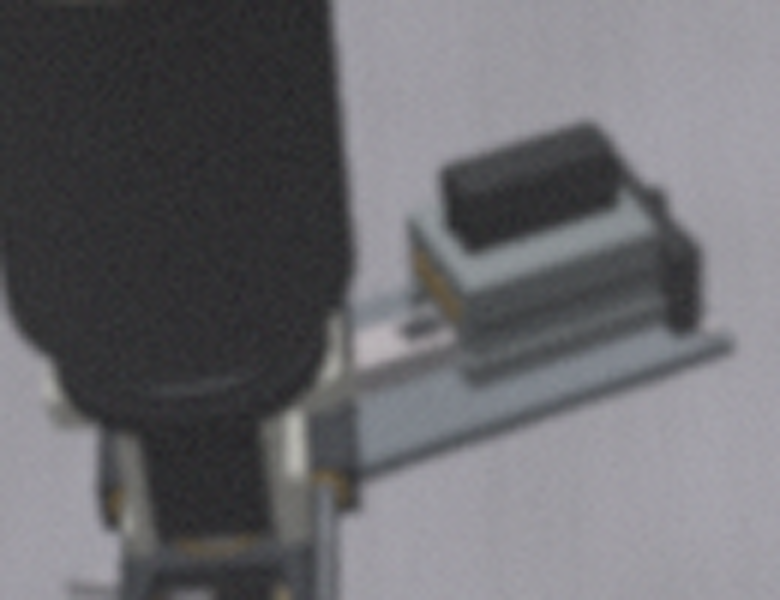

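View pics/top4.png

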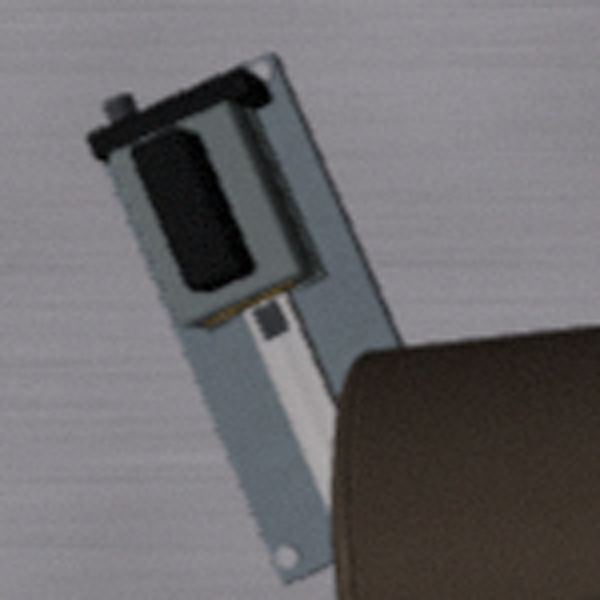

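The pack sits against the stop with the catch clear behind its tail. A 7 N pull was resisted, where free sliding took only about 1.5 N. Next is the isolator, pushed with closed fingers from its -x side.

```bash
cat >> h.py <<'E'
_b=np.radians(2.3);SX=np.array([np.cos(_b),np.sin(_b)]);SY=np.array([-SX[1],SX[0]])
PIV=np.array([445.,-248.5])+31*SX
def sta(x,z,dy=0): p=PIV+x*SX+dy*SY;return [float(p[0]),float(p[1]),float(z)]
E
python3 - <<'E'
from h import *
bot.move_gripper(0,20)
bot.line_to(sta(-66,170),200,q(2.3));st()
bot.line_to(sta(-66,108),120);st()
for x in list(range(-60,0,6))+list(np.arange(0,22,1.5)):
    bot.line_to(sta(x,108),60);s=st(x);f=s['contact_force'][:2]@SX;print("   %.1f"%f)
    if f<-7: print("STOP");break
E
```

```text
t26.03 [ 410.2 -249.8  170.2] F [-0.1 -0.3  0.8] w0.4
 t26.70 [ 410.7 -249.7  108.7] F [ 0.  -0.6  0.9] w0.5
-60 t26.95 [ 417.  -249.7  108.7] F [ 0.1 -0.5 -0.5] w0.4
   0.1
-54 t27.20 [ 422.1 -249.4  108. ] F [-1.1 -0.2  1.4] w0.8
   -1.2
-48 t27.45 [ 427.8 -249.2  107.9] F [-2.7  0.6  2.1] w0.5
   -2.7
-42 t27.70 [ 434.4 -249.   108. ] F [-0.5  0.4  0.7] w0.4
   -0.5
-36 t27.95 [ 440.6 -248.7  108. ] F [-0.1  0.4 -0. ] w0.4
   -0.1
-30 t28.20 [ 446.5 -248.5  108. ] F [ 0.5  0.4 -0.4] w0.5
   0.5
-24 t28.45 [ 452.5 -248.2  108. ] F [-0.1  0.3  0.1] w0.5
   -0.1
-18 t28.70 [ 458.5 -248.   107.9] F [-0.1 -0.6  0.8] w0.7
   -0.2
-12 t28.95 [ 464.5 -247.8  108. ] F [0.7 0.  0.4] w0.5
   0.7
-6 t29.20 [ 470.4 -247.5  107.9] F [-0.5  0.3  0.2] w0.3
   -0.5
0.0 t29.45 [ 476.4 -247.3  108. ] F [ 0.4 -0.2  0.2] w0.5
   0.4
1.5 t29.70 [ 477.4 -247.2  107.9] F [-0.1 -0.1  0.7] w0.3
   -0.2
3.0 t29.95 [ 478.8 -247.1  107.9] F [-0.3 -0.1 -0.8] w0.3
   -0.4
4.5 t30.20 [ 480.5 -247.1  107.9] F [-2.  -0.9 -0.6] w0.5
   -2.1
6.0 t30.45 [ 482.1 -247.   108. ] F [-0.7 -1.1 -0.6] w0.5
   -0.7
7.5 t30.70 [ 483.4 -247.   107.9] F [-1.8  0.4 -0.8] w0.4
   -1.8
9.0 t30.95 [ 483.8 -246.9  107.8] F [-5.1 -0.4  1.2] w0.4
   -5.1
10.5 t31.20 [ 484.  -246.9  107.6] F [-7.9 -0.5  3.7] w0.7
   -7.9
STOP
```

```bash
python3 - <<'E'
from h import *
bot.line_to(sta(-12,108),100);bot.line_to(sta(-12,190),200)
bot.line_to([400,-120,200],250);st()
snap("top","top5",(410,540,235,325),6);snap("side","side5",(240,340,335,455),5)
E
```

```text
t32.86 [ 399.9 -119.7  199.7] F [-0.7 -0.3  0.2] w0.9
```

View pics/top5.png

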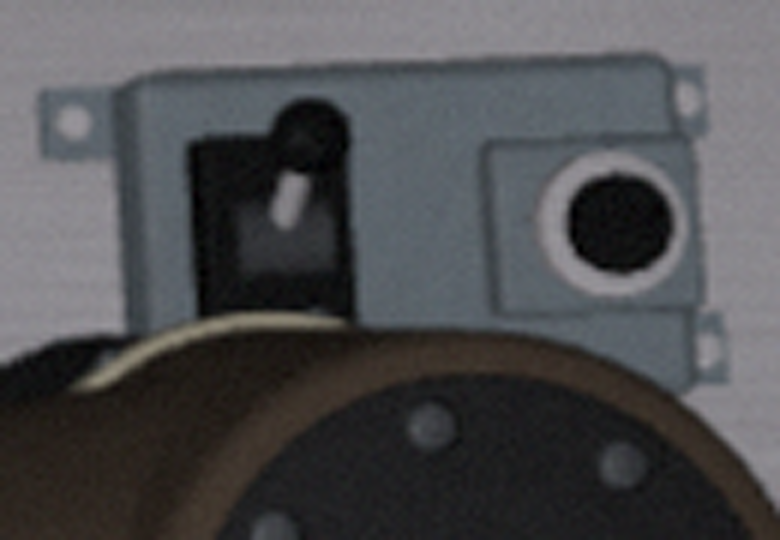

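View pics/side5.png

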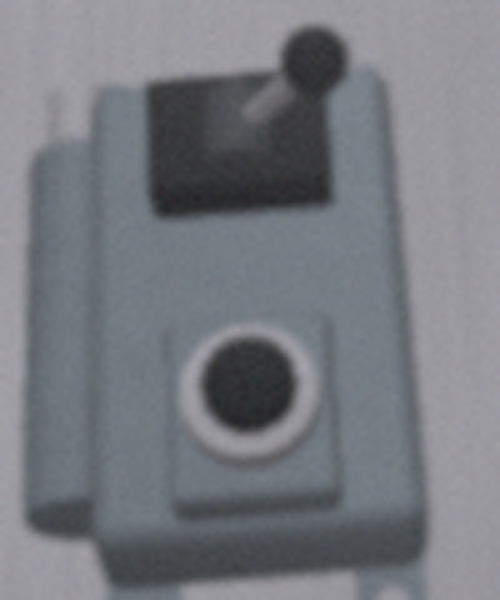

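The isolator knob is now at about (461,257) in the top picture, leaning fully to +x against its stop. The button collar's height isn't given, so I'll press with one fingertip, with the jaws along the housing's x and the other finger clear over the +x side.

```bash
python3 - <<'E'
from h import *
print("knob on",onz("top",[[461.4,256.7]],117),"expected",sta(31,117))
B=np.array([478.8,-355.3]);P=B+35*SX
p=lambda z:[float(P[0]),float(P[1]),z]
cands=[a for a in(92.3,-87.7) if bot.solve_ik(p(180),q(a)) is not None]
j0=np.array(bot.read_state()['joint_pos'])
for a in cands: print(a,np.round(bot.solve_ik(p(180),q(a)),2))
a=min(cands,key=lambda a:np.abs(np.array(bot.solve_ik(p(180),q(a)))-j0).max())
bot.move_gripper(50)
bot.move_ptp(p(180),q(a));st("above")
bot.line_to(p(110),120);bot.pause(.2);st("110")
snap("top","top6",(440,600,215,335),5);snap("side","side6",(220,380,325,445),5)
E
```

```text
knob on [[ 508.82596022 -245.718462  ]] expected [506.9500524970956, -246.0118288629813, 117.0]
92.3 [-0.29  0.31 -0.17  0.   -1.09 -2.81]
-87.7 [-0.29  0.31 -0.17  0.   -1.09  0.33]
above t34.96 [ 513.5 -353.4  179.9] F [ 0.5  0.5 -0.2] w49.9
110 t35.89 [ 514.3 -354.   111. ] F [ 0.1 -0.2  0.4] w50.3
```

View pics/side6.png

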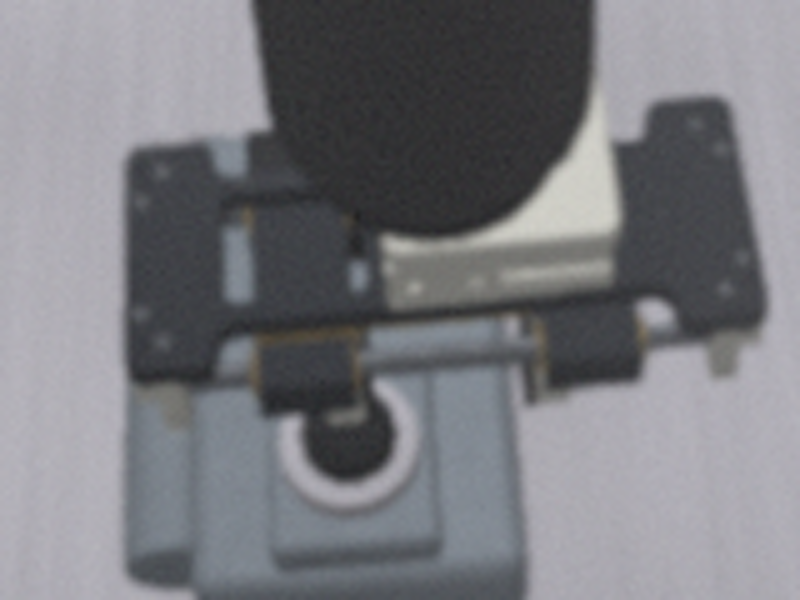

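View pics/top6.png

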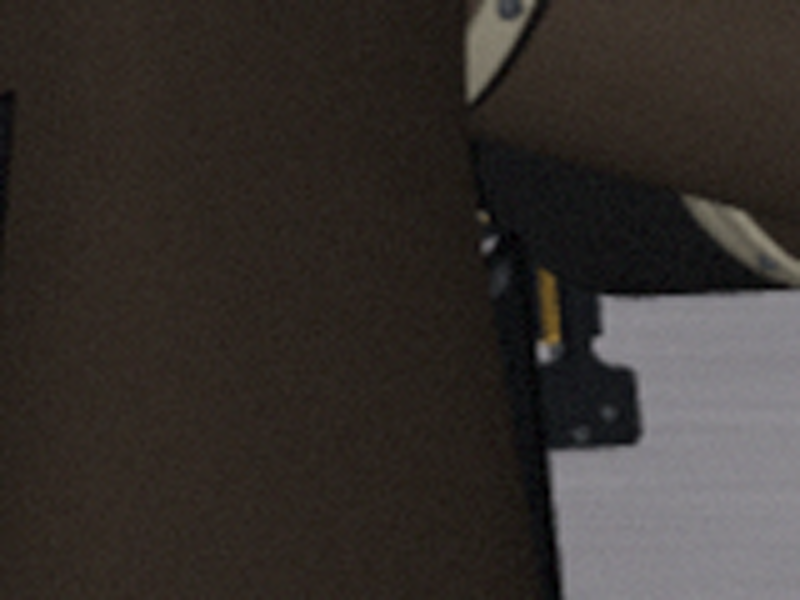

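The side view shows the fingertip at (348,415) in the crop, directly over the button at (348,438). Pressing now.

```bash
python3 - <<'E'
from h import *
s=bot.read_state();B=np.array([478.8,-355.3]);P=B+35*SX
p=lambda z:[float(P[0]),float(P[1]),z]
bot.line_to(p(95),60);st("95")
z=84.5;bot.line_to(p(z),40);s=st(z)
while s['contact_force'][2]<9 and z>80:
    z-=1;bot.line_to(p(z),40);s=st(z)
bot.pause(.35);st("hold")
bot.line_to(p(110),80);st("up")
bot.line_to(p(180),150)
bot.move_joints([0.3]+list(bot.read_state()['joint_pos'][1:]));st("clear")
snap("top","top7");snap("side","side7")
E
```

```text
95 t36.39 [ 513.3 -353.8   94.2] F [-0.2 -0.1  0.1] w49.9
84.5 t36.80 [ 514.5 -354.3   86.1] F [-1.9  2.6 12.4] w50.1
hold t37.15 [ 514.5 -354.3   86.2] F [-2.6  2.2 13.6] w50.5
up t37.62 [ 513.7 -353.8  109.9] F [-0.4 -0.5 -0.1] w50.0
clear t39.59 [622.9  -8.7 178.7] F [0.1 0.2 0.2] w49.8
```

View pics/top7.png

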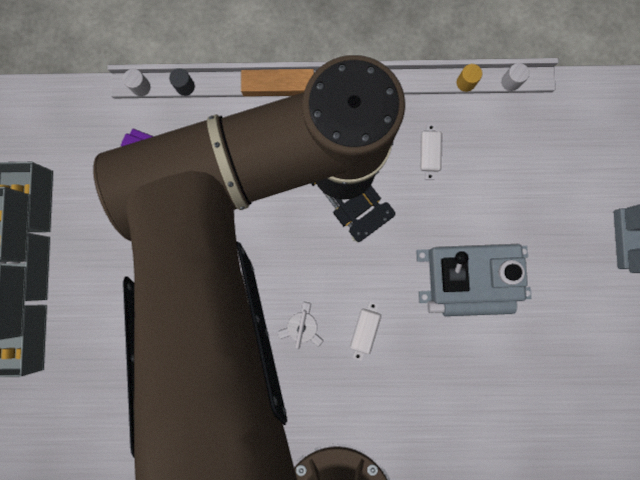

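View pics/side7.png

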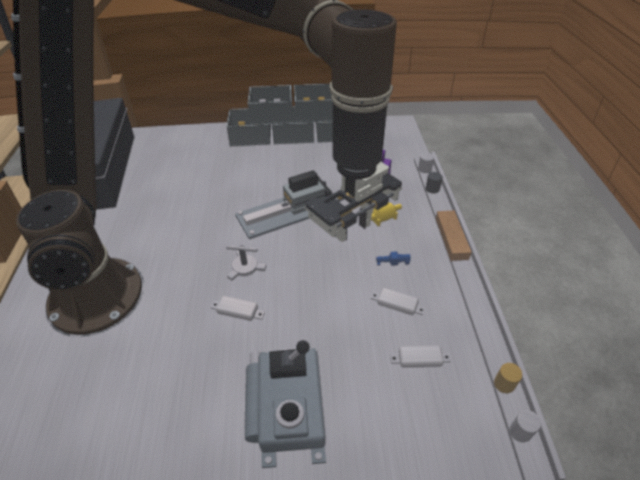

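```bash
python3 - <<'E'
from h import *
st("end");bot.close_job()
E
```

```text
end t39.69 [623.   -9.1 178.8] F [ 0.4 -0.6  0.3] w49.6
the job is handed in; nothing more can be done
```

All three steps are done in the order asked, and the job was handed in at 39.7 s with the arm touching nothing. There was no direct reading of the catch, isolator or button joints, so the checks below rest on forces, positions and pictures.

- **Pack:** I set the grey pack on the open end of the rail and slid it until it met the stop at rail x ≈ +50 mm. The whole catch shows behind its tail. On a 7 N pull-back the gripper moved only about 3 mm, where free sliding took about 1.5 N. I then pushed the pack home again and released it. The pull-back force stayed just below the 8 N I had set as clear proof of latching, so the latch is judged from that and the pictures.
- **Isolator:** I pushed the lever over until it met its stop at about 8 N. The knob measured (509, -246), within 2 mm of the expected "on" position.
- **Button:** I pressed once with one fingertip. The TCP bottomed at 86.1 mm, matching the full 6 mm of travel, at 12–13 N, and I held it for about 0.4–0.5 s before letting go. The side camera had put the button several mm off the top camera's estimate. I used a point close to the top camera's, and the press landed on the button.
- **Other parts:** Those visible in the last pictures were where they started. The arm hid part of the top view, so I did not measure each one.

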